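# Ease a seized ground stopper off its seat with a forked wedge

## Task

The ground stopper of the amber bottle in the clamp stand sits stuck in its grease: pick up the blue forked wedge by its grip, slide the prongs between the bottle's rim and the stopper's head, one on either side of the shank, and push gently until the stopper has just come up off its seat, by about 3 mm. Finish there, still gripping the wedge and holding it in place under the head so that the stopper cannot sink back. Touch the stopper only with the wedge, and leave the wash bottle, beaker and dropper bottle standing where they are.

Things in the scene. Friction and masses are not known exactly. Their poses are not given: they have to be found in the camera images.
- wedge: Blue plastic forked wedge, 145 x 60 mm, 90 g, flat on the bench. Origin under the middle of its grip; x points to the prong tips, y across, z up. Grip: upright bar, x -26 to 26 mm, 18 mm wide (y), 38 mm high, to be pinched across y. Yoke: x 22 to 46 mm, 17.5 mm high, 60 mm wide. Prongs: x 44 to 119 mm, each 18 to 30 mm off the middle line (slot 36 mm wide); see wedge_tips.
- wedge_tips (a point): Point on the wedge midway between its two prong tips: x = 119 mm, 1.5 mm above its underside. The prongs' undersides are level; their tops slope evenly from 3 mm thick at the tips to 18 mm at x = 44 mm (1 mm rise in 5 mm). The slot widens at the tips and its inner corners are filled up to x = 54 mm.
- bottle_stand: Fixed clamp stand holding the amber bottle. Origin on the bottle's axis at bench level, z up, x towards the rod. Base plate 8 mm thick, x -55 to 115 mm, 110 mm wide; rod 10 mm thick at x = 82 mm, 213 mm high; jaws round the neck at 110 mm height, within 32 mm of the axis at the sides. Bottle 84 mm across up to 78 mm height, rim 60 mm across.
- neck_rim (a point): Centre of the flat top of the bottle's rim, on the bottle's axis, 126 mm above the bench.
- stopper: Amber mushroom stopper, about 200 g. Origin on its axis, level with the rim's top while seated. Shank 30 mm across; head 56 mm across, its flat underside 9 mm above the rim while seated (the gap for the prongs), its top 32 mm above. It moves only straight up and down.
- stopper_lift (a joint): Height of the stopper above its seat in m: 0 seated, positive up. Stiff with grease: lifting it takes about 3 N and more when quick; it sinks back within seconds under its own weight when not supported.
- wash_bottle: White squeeze wash bottle with a red cap and spout, 111x67x214 mm, standing. Origin under its centre.
- beaker: Glass beaker, 57 mm across, 71 mm high, standing. Origin under its centre.
- dropper: Amber dropper bottle with a red rubber teat, 38 mm across, 107 mm high, standing. Origin under its centre.
There are look-alikes about, which are no part of the job. There is more than one size of the wedge; the job needs the larger.

How it is judged:
By the outcome, as a careful person would: the job done as asked, in the order asked, and still so for the second after the job is handed in, while the arm keeps its last pose, push and grip.
It also fails if it takes over 48 s, if anything falls off the work surface, if the arm or the gripper's body presses on something with over 40 N, if the wrist force passes 120 N, or if a joint passes its speed limit or range.

## Robot

A 6-joint arm with a two-finger parallel gripper is mounted at the origin on the work surface; the furniture and walls round the work are solid. World frame = base frame: x ahead of the robot, y to its left, z up, the work surface at z = 0. Lengths are in mm, angles in degrees, forces in N, time in s.
With the tool pointing down it reaches from about 350 to 775 mm from the base axis. Payload 5.5 kg.
Tool frame: the origin (TCP) lies on the centre line of the jaws, within the pads' length; the fingertips stand 14 mm ahead of it and the grasp point (between the pads) lies 5 mm behind it; z points along the fingers, y is the direction in which the jaws open and shut (so a half turn about z gives the same grasp; the last joint's range is limited). The gripper opens to 85 mm and grips with 20 to 120 N. Pads are 22 mm wide; open, the fingers measure 114 mm over their backs; the gripper's body (76 mm by 85 mm) begins 54 mm behind the grasp point. The pads swing forward as they close: fully open they stand 13 mm farther back than shut.
Start: joints at [-74.347, 17.945, 2.641, 74.691, 0, 82.002], TCP at [230.676, -526.744, 245.323] pointing down, gripper open.
Joint ranges: [-158.12, 158.12], [-49.38, 96.58], [-58.88, 72.47], [-126.05, 133.96], [-84.25, 85.87], [-180, 180]. Speed limits (degrees/s): [147.25, 147.25, 180, 180, 180, 180].

## Interface

Orientations are given as a 3x3 rotation matrix whose columns are the frame's x, y, z axes.
In Python, from bench import move_pose, line_to, move_joints, move_gripper, sleep, inverse_kinematics, sense, grab_frame, IKError, job_done, spot_in, landmark_of gives the robot as it stands. Calls block until the motion is done:
- move_pose(position, orientation): joint-space move of the TCP to a pose.
- line_to(position, vel=150, rot=None, guard=None): straight line of the TCP; rot=None keeps the orientation; vel is the mean speed in mm/s. With guard (N) it stops when the force on the tool has changed by that much, and returns True; else False.
- move_joints(angles): joint-space move.
- move_gripper(opening, squeeze=None): finger opening in mm; squeeze is the grip in N (None keeps the last); returns when the fingers have stopped.
- sleep(seconds).
- inverse_kinematics(position, orientation): joint angles nearest the present ones, or None.
- sense(): the state.
- grab_frame(name): name is "side" or "top"; returns a dict with "color" (400x640x3 uint8, blue, green, red), "depth" (400x640 float32, mm along the optical axis (not along the pixel's ray), 0 where there is no reading), "K" (3x3 intrinsics, pixels), "R" (3x3) and "t" (3): a world point X has camera coordinates R X + t. Camera axes: x right, y down, z forward; pixel columns grow to the right and rows downward; lengths in mm; the calibration is good to about 2 mm. A picture is of the moment at which its call begins.
A pose or a line that the arm cannot do raises IKError and nothing moves.
- job_done(): hands the job in, once; it reports no verdict.
Trained networks look in a picture, given as the dict that the camera call returned (one of the last four; its "shot" number tells which), for a name from the list of things; names that differ only in an ending like _2 or _b are one class to them, and where a whole thing is asked for, a point or a joint stands for the part that bears it (a point fixed in the world has none). Each returns a list of dicts, best first, with "score" (0 to 1); they miss things now and then, are a little off and sometimes report something else, mostly with a low value. They report only what shows in the picture. A call takes as long as a camera call. They do not tell look-alikes from the thing itself.
- spot_in(picture, target): "uv" ([column, row] in pixels, amid what is visible of it).
- landmark_of(picture, target): "uv" ([column, row] in pixels: a listed point, or the origin of a listed thing).
The state is a dict: "time": time; "joint_positions": joint angles; "dq": joint speeds; "joint_efforts": joint torques, N m; "position": TCP position; "eef_rot": TCP orientation; "ft_force": force on the tool from outside, world axes, zero at the start; "wrist_torque": the same for the moment, N m; "width": finger opening in mm.
Only numpy, scipy, OpenCV 4.12 (cv2) and the standard library are available. Lean on these libraries where they do the work, as an engineer would, in place of code of your own. Each camera call takes 0.05 s, during which the arm holds its last target.

## Working session

There is one attempt and no reset: what is moved stays moved. The work goes in short steps, each a Python script; the robot and the scene stay as the last script left them, time stands still between calls to the robot, and variables do not carry over. Pictures are saved under pics/ and viewed, and the job is handed in when it is done.

```bash
mkdir -p pics; ls
python3 - <<'E'
from bench import *
import cv2
for n in ("side","top"):
    f=grab_frame(n); cv2.imwrite(f"pics/{n}0.png",f["color"])
    print(n,f["K"].tolist(),f["R"].round(3).tolist(),f["t"].round(1).tolist())
    for t in ("wedge","bottle_stand","stopper","wash_bottle","beaker","dropper"):
        print(t,[(d["uv"],round(d["score"],2)) for d in spot_in(f,t)])
    for t in ("wedge","wedge_tips","neck_rim","bottle_stand","stopper"):
        print("L",t,[(d["uv"],round(d["score"],2)) for d in landmark_of(f,t)])
print(sense())
E
```

```text
pics
side [[418.60273423135465, 0.0, 320.3790041061306], [0.0, 418.60273423135465, 203.25131765934077], [0.0, 0.0, 1.0]] [[1.0, -0.018, 0.004], [-0.009, -0.67, -0.742], [0.016, 0.742, -0.67]] [-583.7, 90.9, 1174.8]
wedge [([310.2, 292.6], 0.75)]
bottle_stand [([344.5, 235.1], 0.56)]
stopper [([338.8, 205.0], 0.76)]
wash_bottle [([283.1, 163.1], 0.62)]
beaker [([334.7, 330.0], 0.55)]
dropper [([308.3, 293.8], 0.69), ([358.5, 179.1], 0.57)]
L wedge [([299.2, 303.1], 0.96), ([274.6, 236.7], 0.78)]
L wedge_tips [([331.8, 281.0], 0.97), ([299.1, 251.4], 0.73)]
L neck_rim [([338.0, 211.9], 0.94)]
L bottle_stand [([338.1, 244.7], 0.81)]
L stopper [([337.2, 211.3], 0.61)]
top [[435.23490870750544, 0.0, 324.99025524105053], [0.0, 435.23490870750544, 207.8985690544588], [0.0, 0.0, 1.0]] [[0.028, -0.999, 0.021], [-0.99, -0.031, -0.139], [0.14, -0.017, -0.99]] [-22.1, 607.7, 1188.2]
wedge [([394.8, 227.4], 0.65), ([329.3, 257.5], 0.53)]
bottle_stand [([334.8, 191.4], 0.67), ([395.4, 230.9], 0.63)]
stopper [([337.4, 193.3], 0.68)]
wash_bottle [([240.1, 250.3], 0.97)]
beaker [([437.9, 213.3], 0.6)
[... 433 characters left out ...]
917286e+01,
        9.30327254e-04,  8.20008369e+01]), 'dq': array([ 0.00618635, -0.04790354,  0.04695596,  0.05512424, -0.02731313,
       -0.00225053]), 'joint_efforts': array([ 1.41850429e-03, -4.80475187e+01,  2.98814052e+01,  5.57203166e-04,
        4.29487272e-05, -4.98075480e-06]), 'position': array([ 230.66812324, -526.7261316 ,  245.32250934]), 'eef_rot': array([[ 9.16003179e-01,  4.01171004e-01,  3.48194087e-05],
       [ 4.01171006e-01, -9.16003177e-01, -6.40884379e-05],
       [ 6.18426601e-06,  7.26737501e-05, -9.99999997e-01]]), 'ft_force': array([ 0.0996973 , -0.50466012, -0.02132986]), 'wrist_torque': array([ 0.00952944, -0.01227974, -0.02352887]), 'width': 84.95598552534155}
```

Run:
```python
import cv2
a=cv2.imread("pics/side0.png")[110:360,220:440]; b=cv2.imread("pics/top0.png")[120:300,200:470]
cv2.imwrite("pics/side0c.png",cv2.resize(a,None,fx=2.4,fy=2.4,interpolation=2));cv2.imwrite("pics/top0c.png",cv2.resize(b,None,fx=2.9,fy=2.9,interpolation=2))
```

```text
(no output)
```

View pics/side0.png

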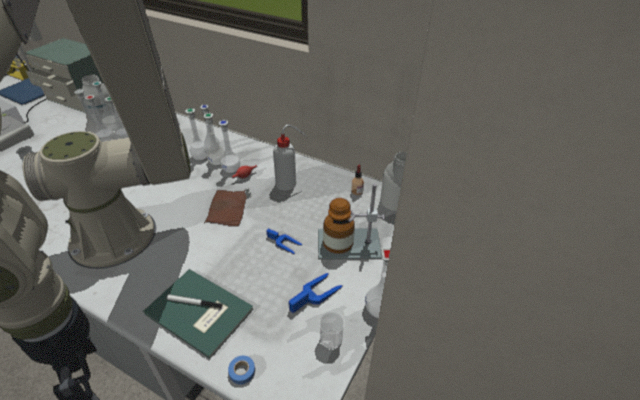

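View pics/side0c.png

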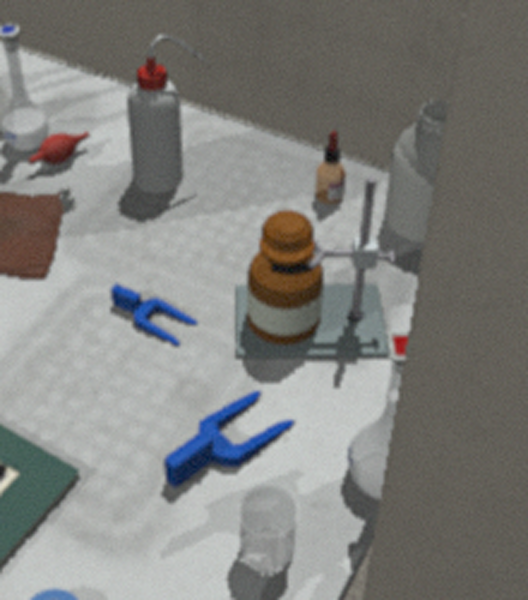

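View pics/top0c.png

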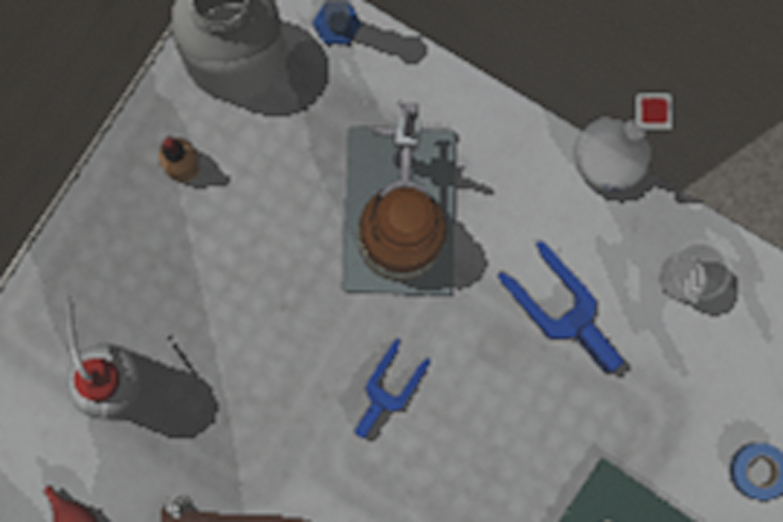

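```bash
cat > h.py <<'E'
from bench import *
import numpy as np, cv2
def ray(f,uv):
    d=np.linalg.inv(f["K"])@np.array([uv[0],uv[1],1.]); R=f["R"];o=-R.T@f["t"];return o,R.T@d
def onz(f,uv,z):
    o,d=ray(f,uv); return o+d*(z-o[2])/d[2]
def proj(f,X):
    c=f["R"]@np.asarray(X,float)+f["t"]; p=f["K"]@c; return p[:2]/p[2]
def cloud(f):
    D=f["depth"];v,u=np.mgrid[0:400,0:640];K=f["K"]
    P=np.stack([(u-K[0,2])/K[0,0]*D,(v-K[1,2])/K[1,1]*D,D],-1)
    W=(P-f["t"])@f["R"]; W[D<=0]=np.nan; return W
def blue(f):
    h=cv2.cvtColor(f["color"],cv2.COLOR_BGR2HSV); return cv2.inRange(h,(105,140,60),(130,255,255))>0
E
python3 - <<'E'
from h import *
for n in ("side","top"):
    f=grab_frame(n); W=cloud(f)
    for t,z in (("wedge",0),("wedge_tips",1.5),("neck_rim",126),("bottle_stand",0),("stopper",126),("wash_bottle",0),("beaker",0),("dropper",0)):
        for d in landmark_of(f,t)[:2]: print(n,t,round(d["score"],2),onz(f,d["uv"],z).round(1))
    m,lab,st,c=cv2.connectedComponentsWithStats(blue(f).astype(np.uint8))
    for i in range(1,m):
        if st[i,4]<60: continue
        P=W[lab==i];P=P[np.isfinite(P[:,0])]
        if len(P)<20: continue
        r=cv2.minAreaRect(P[:,:2].astype(np.float32)); print(n,"blue",c[i].round(),st[i,4],"z",np.nanpercentile(P[:,2],[2,50,98]).round(),"rect",r)
    # stopper: brown near top
    X=W; sel=(np.hypot(X[...,0]-onz(f,landmark_of(f,"neck_rim")[0]["uv"],126)[0],X[...,1]-onz(f,landmark_of(f,"neck_rim")[0]["uv"],126)[1])<45)
    P=X[sel&(X[...,2]>148)&(X[...,2]<165)]; print("head",len(P),(P.min(0)+P.max(0))/2,P.max(0)-P.min(0),np.median(P[:,2]), "circ",cv2.minEnclosingCircle(P[:,:2].astype(np.float32)))
    P=X[(X[...,2]>165)&(X[...,2]<220)&(np.abs(X[...,0]-640)<200)&(np.abs(X[...,1])<120)]; print("rod?",P[:8].round(),len(P))
E
```

```text
side wedge 0.83 [461.4  -7.2   0. ]
side wedge 0.75 [ 529.4 -236.9    0. ]
side wedge_tips 0.65 [ 614.5 -160.2    1.5]
side wedge_tips 0.33 [624.6 -54.2   1.5]
side neck_rim 0.58 [633.3 -38.8 126. ]
side bottle_stand 0.71 [629.5 -44.8   0. ]
side wash_bottle 0.89 [488.  233.3   0. ]
side beaker 0.68 [ 616.8 -160.     0. ]
side beaker 0.65 [ 605.8 -336.6    0. ]
side dropper 0.53 [704.6 185.4   0. ]
side blue [280. 239.] 233 z [ 2. 11. 28.] rect ((477.68341064453125, -32.89201354980469), (41.64289855957031, 94.67081451416016), 59.610599517822266)
side blue [310. 295.] 608 z [ 4. 16. 39.] rect ((561.3477783203125, -211.509033203125), (141.2617645263672, 60.930015563964844), 39.98054122924805)
head 209 [630.43822327 -42.78876162 153.9128217 ] [48.01261128 47.33562121 11.78075638] 154.15259765270517 circ ((630.3221435546875, -42.27701950073242), 25.340953826904297)
rod? [[801. 117. 169.]
 [803. 116. 169.]
 [804. 117. 165.]
 [806. 115. 167.]
 [807. 107. 172.]
 [800. 113. 165.]
 [808. 110. 167.]
 [813. 108. 169.]] 76
top wedge 0.74 [455.8 -17.3   0. ]
top wedge 0.73 [659.  -40.9   0. ]
top
[... 350 characters left out ...]
  0. ]
top beaker 0.23 [646.6 -46.2   0. ]
top dropper 0.56 [700.5 178.2   0. ]
top blue [395. 227.] 376 z [ 3. 17. 41.] rect ((561.852294921875, -208.47103881835938), (139.20669555664062, 58.76483154296875), 40.471405029296875)
top blue [333. 255.] 170 z [-3. 12. 31.] rect ((478.22674560546875, -31.22216796875), (40.04169464111328, 97.35914611816406), 57.87759780883789)
head 302 [630.78267298 -38.73728859 155.08135884] [52.6500529  49.67823242 14.09886005] 154.7943776945877 circ ((630.9141235351562, -38.37944793701172), 26.457244873046875)
rod? [[839. -92. 219.]
 [838. -87. 215.]
 [838. -90. 214.]
 [836. -94. 220.]
 [839. -88. 204.]
 [838. -90. 207.]
 [837. -93. 210.]
 [836. -95. 213.]] 161
```

```bash
cat >> h.py <<'E'
def rot(yaw,flip=1):
    c,s=np.cos(np.radians(yaw)),np.sin(np.radians(yaw))
    x=np.array([c,s,0])*flip; z=np.array([0,0,-1.]); return np.stack([x,np.cross(z,x),z],1)
E
python3 - <<'E'
from h import *
for fl in (1,-1):
    for p,y in (((527.5,-238.5,18),40.7),((527.5,-238.5,110),40.7),((480,-40,160),0),((540,-40,145),0)):
        print(fl,p,np.round(inverse_kinematics(np.array(p,float),rot(y,fl)),1))
f=grab_frame("side");g=grab_frame("top")
c,s=np.cos(np.radians(40.7)),np.sin(np.radians(40.7))
out=[]
for f in (f,g):
    im=cv2.resize(f["color"],None,fx=4,fy=4,interpolation=2)
    for a,b,z in ((-26,9,38),(-26,-9,38),(26,9,38),(26,-9,38),(119,18,3),(119,30,3),(119,-18,3),(119,-30,3),(22,30,17.5),(22,-30,17.5)):
        p=proj(f,(527.5+c*a-s*b,-238.5+s*a+c*b,z)); cv2.circle(im,tuple((p*4+2).astype(int)),2,(0,255,255),-1)
    for r,z,col in ((28,135,(0,255,0)),(30,126,(255,255,0)),(42,78,(255,0,255))):
      for t in np.arange(0,360,15):
        p=proj(f,(632+r*np.cos(np.radians(t)),-40.5+r*np.sin(np.radians(t)),z)); cv2.circle(im,tuple((p*4+2).astype(int)),1,col,-1)
    p0=(proj(f,(590,-140,60))*4).astype(int); out.append(im[p0[1]-260:p0[1]+260,p0[0]-200:p0[0]+200])
cv2.imwrite("pics/model1.png",np.hstack(out))
E
```

```text
1 (527.5, -238.5, 18) [-32.3  27.8 -16.6  45.6   0.  107. ]
1 (527.5, -238.5, 110) [-32.3  22.6 -10.2  57.2   0.  107. ]
1 (480, -40, 160) [-14.3  10.3 -19.7  60.    0.  165.7]
1 (540, -40, 145) [-12.7  17.2 -12.9  60.    0.  167.3]
-1 (527.5, -238.5, 18) [-32.3  27.8 -16.6  45.6   0.  -73. ]
-1 (527.5, -238.5, 110) [-32.3  22.6 -10.2  57.2   0.  -73. ]
-1 (480, -40, 160) [-14.3  10.3 -19.7  60.    0.  -14.3]
-1 (540, -40, 145) [-12.7  17.2 -12.9  60.    0.  -12.7]
```

View pics/model1.png

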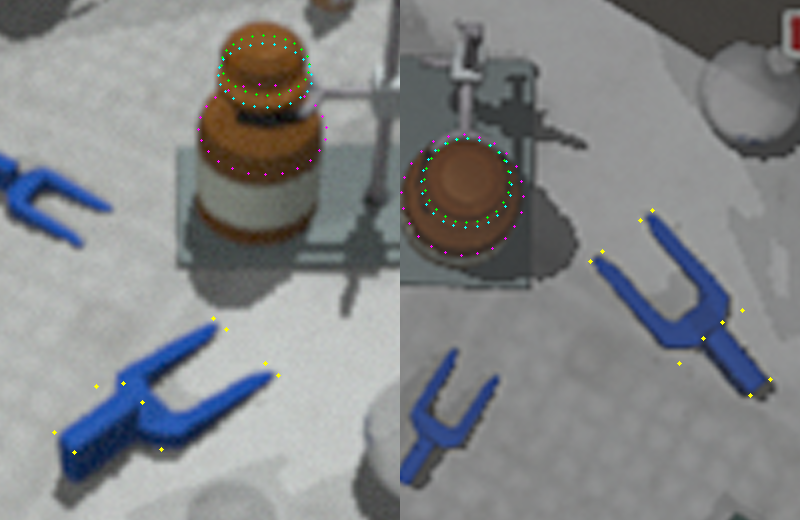

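Two blue forked wedges: the small one at side (280,239)/top (333,255) measures about 97x41 mm. The large one at side (310,295)/top (395,227) measures about 141x60 mm and its model overlay fits, so the large one is the target. Now grasping it.

Run:
```python
from h import *
R=rot(40.7,-1)
move_pose(np.array([528,-238.5,110.]),R)
print(line_to(np.array([528,-238.5,18.]),vel=110,guard=15), sense()["position"].round(1))
move_gripper(10,squeeze=70)
s=sense();print(s["width"],s["ft_force"].round(1),s["time"])
line_to(np.array([528,-238.5,165.]),vel=150)
s=sense();print(s["width"],s["ft_force"].round(1),s["time"])
move_pose(np.array([475,-40.5,165.]),rot(0,-1))
s=sense();print(s["width"],s["position"].round(1),s["ft_force"].round(1),s["time"])
out=[]
for n in ("side","top"):
    f=grab_frame(n)
    for t in ("wedge_tips","neck_rim","stopper"): print(n,t,[(d["uv"],round(d["score"],2),onz(f,d["uv"],148.5 if t=="wedge_tips" else 126).round(1)) for d in landmark_of(f,t)[:2]])
    im=cv2.resize(f["color"],None,fx=4,fy=4,interpolation=2)
    p0=(proj(f,(570,-40,130))*4).astype(int); out.append(im[p0[1]-260:p0[1]+260,p0[0]-200:p0[0]+200])
    np.savez(f"f2{n}.npz",**{k:f[k] for k in("color","depth","K","R","t")})
cv2.imwrite("pics/held2.png",np.hstack(out))
```

```text
False [ 528.5 -238.9   18.7]
17.199610624564112 [ 0.2 -0.1  2.3] 6.3083
16.971287747124855 [-0.5 -0.9 -1.6] 7.4417
17.11310548612652 [475.3 -40.8 164.7] [ 0.2 -0.1 -0.7] 8.4
side wedge_tips [([322.8, 203.7], 0.97, array([588.5, -38.6, 148.5])), ([296.7, 251.1], 0.69, array([ 526.5, -196.2,  148.5]))]
side neck_rim [([338.4, 210.1], 0.8, array([628.7, -38.7, 126. ]))]
side stopper [([336.4, 208.2], 0.67, array([623.9, -31.5, 126. ])), ([338.4, 210.7], 0.57, array([628.6, -41. , 126. ]))]
top wedge_tips [([337.5, 210.8], 0.45, array([586.6, -34.7, 148.5]))]
top neck_rim [([337.5, 195.0], 0.97, array([631.8, -34.8, 126. ]))]
top stopper [([337.2, 193.3], 0.62, array([636.4, -33.9, 126. ])), ([436.0, 213.2], 0.5, array([ 591.3, -296.6,  126. ]))]
```

View pics/held2.png

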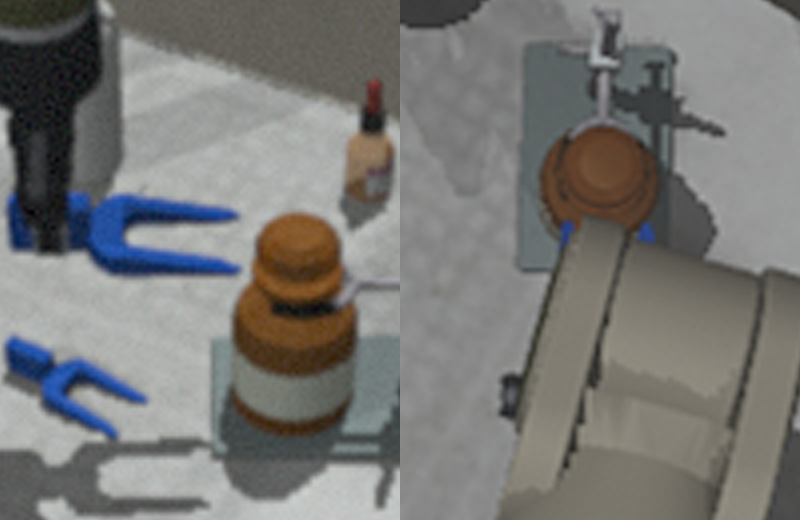

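Run:
```python
from h import *
for n in("side","top"):
    f=dict(np.load(f"f2{n}.npz"));W=cloud(f);b=blue(f)
    P=W[b&(W[...,2]>120)]
    print(n,"n",len(P),cv2.minAreaRect(P[:,:2].astype(np.float32)),"zmax/min",np.percentile(P[:,2],[2,98]))
    # two prongs centre lines
    Q=P[(P[:,0]>535)]
    for sgn in(1,-1):
        q=Q[(Q[:,1]+38)*sgn>0]
        if len(q)>6:
            k=np.polyfit(q[:,0],q[:,1],1);print(" prong",sgn,len(q),"slope deg",np.degrees(np.arctan(k[0])).round(2),"y at tip",np.polyval(k,580).round(1),"yrange",np.percentile(q[:,1],[5,95]).round(1),"xmax",q[:,0].max().round(1))
    h=cv2.cvtColor(f["color"],cv2.COLOR_BGR2HSV); br=cv2.inRange(h,(3,110,40),(20,255,255))>0
    s=br&(W[...,2]>133)&(W[...,2]<165)&(abs(W[...,0]-631)<45)&(abs(W[...,1]+40)<45);H=W[s]
    print(" head",len(H),H.min(0).round(1),H.max(0).round(1),np.percentile(H,[1,99],axis=0).round(1).tolist())
f=dict(np.load("f2top.npz"))
# top image: prong/ head columns
for v in range(178,216,2):
    r=f["color"][v,310:365].astype(int); W=cloud(f)
    print(v,"blue",np.where(blue(f)[v,310:365])[0]+310,"head",(np.where((W[v,310:365,2]>130)&(W[v,310:365,2]<165))[0]+310)[[0,-1]] if ((W[v,310:365,2]>130)&(W[v,310:365,2]<165)).any() else None)
```

```text
side n 472 ((8.099609375, 427.4622802734375), (254.93634033203125, 1529.4833984375), 50.97519302368164) zmax/min [150.01298681 184.50807542]
 prong 1 67 slope deg 4.21 y at tip -18.8 yrange [-25.3 -14.4] xmax 589.5
 prong -1 74 slope deg 1.59 y at tip -67.5 yrange [-72.6 -62.6] xmax 588.4
 head 289 [606.3 -69.3 133.6] [654.3 -24.5 159.6] [[606.4, -68.6, 136.2], [654.0, -27.3, 158.4]]
top n 71 ((400.70123291015625, 187.92721557617188), (39.44365692138672, 637.64501953125), 39.03349685668945) zmax/min [148.08477989 184.98799787]
 prong -1 10 slope deg 2.41 y at tip -67.2 yrange [-69.4 -64.3] xmax 592.0
 head 328 [604.9 -64.1 133.7] [654.5 -11.7 163.1] [[605.3, -63.5, 140.6], [654.0, -12.6, 161.6]]
178 blue [] head None
180 blue [] head None
182 blue [] head None
184 blue [] head [336 342]
186 blue [] head [333 346]
188 blue [] head [331 348]
190 blue [] head [330 349]
192 blue [] head [329 349]
194 blue [] head [329 349]
196 blue [] head [329 349]
198 blue [] head [330 349]
200 blue [] head [332 348]
202 blue [] head [332 346]
204 blue [] head [336 343]
206 blue [] head None
208 blue [] head [329 350]
210 blue [330 331 349 350 351] head [329 351]
212 blue [330 349 350 351] head [329 351]
214 blue [] head None
```

```bash
cat > fit.py <<'E'
from h import *
from scipy.optimize import minimize
S=8
def parts():
    B=lambda x0,x1,y0,y1,z0,za,zb:np.array([[x,y,z] for x,zt in((x0,za),(x1,zb)) for y in(y0,y1) for z in(z0,zt)],float)
    L=[B(22,46,-30,30,0,17.5,17.5),B(44,119,18,30,0,18,3),B(44,119,-30,-18,0,18,3)]
    return L
def render(f,p,u0,u1,v0,v1):
    x,y,z,yaw,pit=p; a=np.radians(yaw);b=np.radians(pit)
    R=np.array([[np.cos(a),-np.sin(a),0],[np.sin(a),np.cos(a),0],[0,0,1]])@np.array([[np.cos(b),0,-np.sin(b)],[0,1,0],[np.sin(b),0,np.cos(b)]])
    im=np.zeros(((v1-v0)*S,(u1-u0)*S),np.uint8)
    for P in parts():
        uv=np.array([proj(f,R@q+[x,y,z]) for q in P]); uv=(uv-[u0,v0]+.5)*S
        cv2.fillConvexPoly(im,cv2.convexHull((uv*16).astype(np.int32)),255,shift=4)
    return cv2.resize(im,(u1-u0,v1-v0),interpolation=cv2.INTER_AREA)/255.
def fit(f,p0,box,free):
    u0,u1,v0,v1=box
    c=f["color"][v0:v1,u0:u1].astype(float); m=np.clip((c[...,0]-1.5*c[...,2]-10)/60,0,1)
    p0=np.array(p0,float);free=list(free)
    def cost(q):
        p=p0.copy();p[free]=q; return ((render(f,p,*box)-m)**2).sum()
    st=np.array([3,3,3,3,3.])[free]
    best=None
    for k in range(4):
        q0=p0[free]+ (0 if k==0 else np.random.RandomState(k).randn(len(free))*1.5)
        sx=np.vstack([q0]+[q0+st[i]*np.eye(len(free))[i] for i in range(len(free))])
        r=minimize(cost,q0,method="Nelder-Mead",options=dict(initial_simplex=sx,xatol=.02,fatol=.01,maxiter=400))
        if best is None or r.fun<best.fun: best=r
    p=p0.copy();p[free]=best.x; return p,best.fun,m
E
python3 - <<'E'
from fit import *
f=dict(np.load("f2side.npz"))
u0=int(proj(f,(506,-40,147))[0]); print(u0)
# box: columns right of the grip
c=f["color"]; 
box=(u0,330,180,228)
for free in ((0,1,3),(0,1,2,3),(0,1,3,4),(0,1,2,3,4)):
    p,v,m=fit(f,(475.3,-41,146.5,0,0),box,free); a=np.radians(p[3]); print(free,p.round(2),round(v,2),"tips",(p[0]+119*np.cos(a)).round(1),(p[1]+119*np.sin(a)).round(1))
cv2.imwrite("pics/fit3.png",cv2.resize(np.hstack([m,render(f,p,*box)])*255,None,fx=7,fy=7))
E
```

```text
290
(0, 1, 3) [464.11 -37.83 146.5   -0.77   0.  ] 106.44 tips 583.1 -39.4
(0, 1, 2, 3) [464.17  58.51  59.41  -0.65   0.  ] 75.11 tips 583.2 57.2
(0, 1, 3, 4) [465.01 -36.77 146.5   13.76 -12.8 ] 90.92 tips 580.6 -8.5
(0, 1, 2, 3, 4) [463.67 -30.59 140.26  12.86 -11.67] 89.55 tips 579.7 -4.1[ WARN:0@2.461] global loadsave.cpp:1063 imwrite_ Unsupported depth image for selected encoder is fallbacked to CV_8U.
```

View pics/fit3.png

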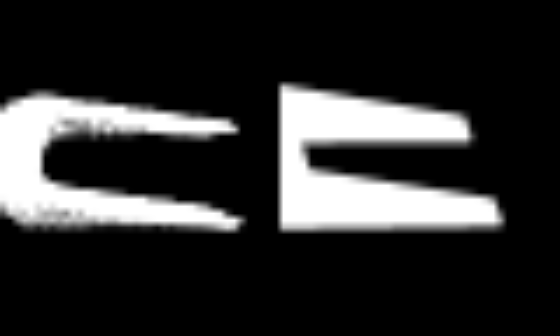

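Run:
```python
from h import *
f=dict(np.load("f2side.npz"));g=dict(np.load("f2top.npz"))
for yaw in(-2,-1,0,1,2,3):
    c,s=np.cos(np.radians(yaw)),np.sin(np.radians(yaw)); o=[]
    for y in(24,-24):
        o.append((475.3+119*c-s*y,-40.8+119*s+c*y,146.2+1.5))
    a,b=[proj(f,q) for q in o]; A,B=[proj(g,q) for q in o]
    print(yaw,a.round(1),b.round(1),(b-a).round(2),"mid",((a+b)/2).round(2),"top",A.round(1),B.round(1),((A+B)/2).round(2))
ims=[]
for h,(u,v) in((f,(322,204)),(g,(340,200))):
    ims.append(cv2.resize(h["color"][v-25:v+25,u-35:u+20 if h is f else u+20],None,fx=10 if 0 else 8,fy=8,interpolation=cv2.INTER_NEAREST))
cv2.imwrite("pics/tips4.png",cv2.convertScaleAbs(np.hstack(ims)[:, :800],alpha=1.5))
```

```text
-2 [325.2 199.3] [325.  212.1] [-0.16 12.87] mid [325.11 205.71] top [332.2 207.4] [350.7 208.6] [341.5  208.04]
-1 [325.  198.7] [325.2 211.6] [ 0.18 12.84] mid [325.12 205.16] top [331.4 207.5] [350.  208.4] [340.69 208.  ]
0 [324.9 198.2] [325.4 211. ] [ 0.51 12.8 ] mid [325.1 204.6] top [330.6 207.7] [349.2 208.3] [339.89 207.96]
1 [324.7 197.7] [325.5 210.4] [ 0.84 12.76] mid [325.08 204.05] top [329.8 207.8] [348.4 208.1] [339.09 207.95]
2 [324.5 197.1] [325.6 209.9] [ 1.17 12.71] mid [325.04 203.5 ] top [329. 208.] [347.6 207.9] [338.29 207.94]
3 [324.2 196.6] [325.7 209.3] [ 1.49 12.66] mid [324.98 202.95] top [328.2 208.1] [346.8 207.8] [337.48 207.95]
```

View pics/tips4.png

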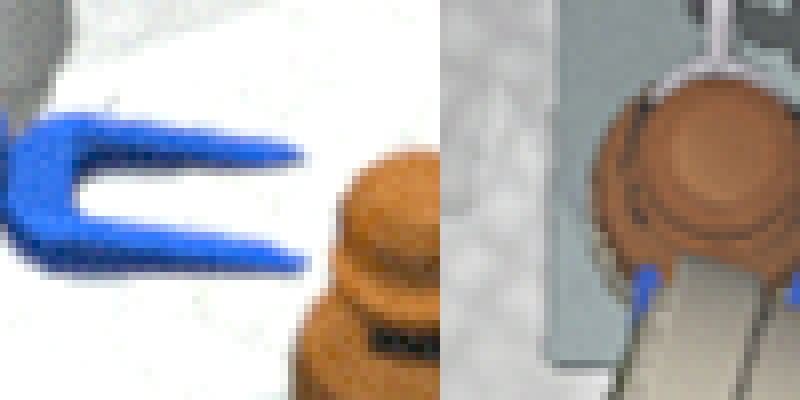

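Run:
```python
from h import *
f=dict(np.load("f2side.npz"));g=dict(np.load("f2top.npz"))
th=np.radians(np.arange(0,360,5))
ims=[]
for h,cs in((f,((632,-40.5),(632,-38.5))),(g,((632,-40.5),(632,-38.5)))):
  for c in cs:
    u,v=proj(h,(632,-40,135)).astype(int)
    im=cv2.convertScaleAbs(cv2.resize(h["color"][v-20:v+20,u-20:u+20],None,fx=10,fy=10,interpolation=cv2.INTER_CUBIC),alpha=1.4)
    ex=[]
    for z in(135,140):
        pts=np.array([proj(h,(c[0]+28*np.cos(t),c[1]+28*np.sin(t),z)) for t in th]);ex.append((z,pts.min(0).round(2),pts.max(0).round(2)))
        for p in pts: cv2.circle(im,tuple(((p-[u-20,v-20]+.5)*10).astype(int)),2,(0,255,0) if z==135 else(255,255,0),-1)
    pts=np.array([proj(h,(c[0]+30*np.cos(t),c[1]+30*np.sin(t),126)) for t in th])
    for p in pts: cv2.circle(im,tuple(((p-[u-20,v-20]+.5)*10).astype(int)),2,(0,0,255),-1)
    print(c,ex); ims.append(im)
cv2.imwrite("pics/head5.png",cv2.resize(np.vstack([np.hstack(ims[:2]),np.hstack(ims[2:])]),(600,600)))
```

```text
(632, -40.5) [(135, array([328.85, 200.65]), array([350.88, 215.59])), (140, array([328.89, 199.21]), array([350.98, 214.14]))]
(632, -38.5) [(135, array([328.83, 200.14]), array([350.82, 215.04])), (140, array([328.86, 198.7 ]), array([350.92, 213.58]))]
(632, -40.5) [(135, array([329.21, 183.97]), array([350.49, 204.97])), (140, array([329.26, 183.6 ]), array([350.64, 204.69]))]
(632, -38.5) [(135, array([328.45, 183.95]), array([349.73, 204.95])), (140, array([328.5 , 183.58]), array([349.88, 204.67]))]
```

View pics/head5.png

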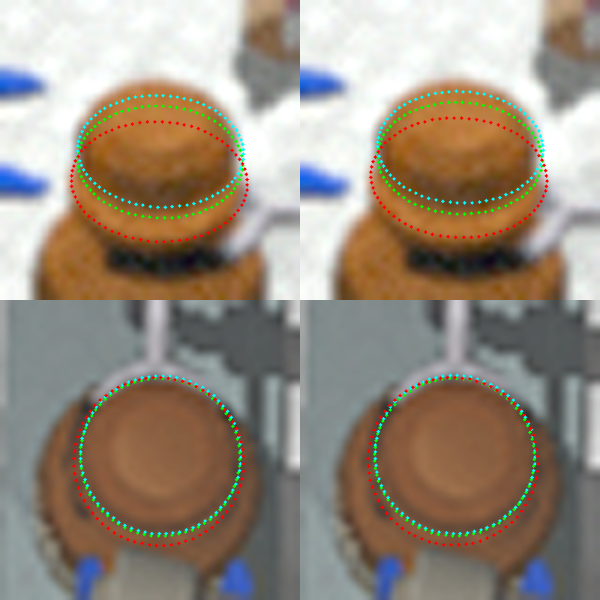

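Run:
```python
from h import *
R=rot(0.7,-1)
line_to(np.array([475,-39.7,147.]),vel=60,rot=R)
s=sense();print(s["position"].round(2),s["ft_force"].round(2),s["time"])
print(line_to(np.array([505,-39.7,147.]),vel=25,guard=4))
s=sense();print(s["position"].round(2),s["ft_force"].round(2),s["wrist_torque"].round(2),s["time"])
ims=[]
for n in("side","top"):
    h=grab_frame(n); np.savez(f"f6{n}.npz",**{k:h[k] for k in("color","depth","K","R","t")})
    u,v=proj(h,(615,-40,135)).astype(int)
    ims.append(cv2.convertScaleAbs(cv2.resize(h["color"][v-30:v+30,u-25:u+25],None,fx=8,fy=8,interpolation=cv2.INTER_CUBIC),alpha=1.4))
cv2.imwrite("pics/ins6.png",np.hstack(ims))
```

```text
[474.48 -39.52 146.38] [-0.34 -0.35 -0.37] 9.25
False
[504.86 -39.71 147.01] [ 0.12 -0.16 -0.91] [0.01 0.01 0.04] 10.6
```

View pics/ins6.png

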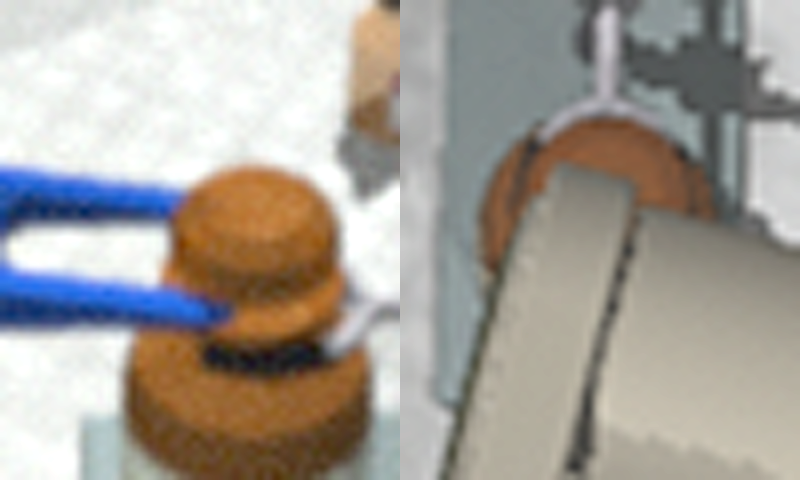

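The side view shows the near prong tip at crop (230,315), between the head and the rim, with no contact force. Next: lower it onto the rim.

Run:
```python
from h import *
p=sense()["position"]
print(line_to(np.array([505,-39.7,141.]),vel=8,guard=2.5))
s=sense();print(s["position"].round(2),s["ft_force"].round(2),s["wrist_torque"].round(2),s["time"])
```

```text
True
[504.94 -39.7  143.59] [-0.6   0.6   4.87] [-0.06 -0.32 -0.05] 11.2
```

```bash
cat > look.py <<'E'
from h import *
def look(tag):
    h=grab_frame("side"); W=cloud(h); np.savez(f"{tag}.npz",**{k:h[k] for k in("color","depth","K","R","t")})
    s=(abs(W[...,0]-631)<18)&(abs(W[...,1]+40)<20)&(W[...,2]>150)&(W[...,2]<175); z=W[...,2][s]
    u,v=proj(h,(615,-40,135)).astype(int)
    cv2.imwrite(f"pics/{tag}.png",cv2.convertScaleAbs(cv2.resize(h["color"][v-30:v+30,u-35:u+30],None,fx=8,fy=8,interpolation=cv2.INTER_CUBIC),alpha=1.4))
    top=W[(abs(W[...,0]-631)<8)&(abs(W[...,1]+38)<8)&(W[...,2]>140)]
    print(tag,"z95",np.percentile(z,[50,90,97]).round(2),"topmed",np.median(top[:,2]).round(2),len(z))
def st():
    s=sense();print(s["position"].round(2),s["ft_force"].round(2),s["wrist_torque"].round(2),round(s["width"],2),round(s["time"],2))
E
python3 - <<'E'
from look import *
f=dict(np.load("f6side.npz"))
look("s7a")
for x in(512,518,523):
    print(x,line_to(np.array([x,-39.7,143.8]),vel=12,guard=12)); st()
look("s7b")
E
```

```text
s7a z95 [154.96 157.09 158.23] topmed 156.57 144
512 False
[511.32 -39.58 143.89] [-3.05  0.12  5.28] [0.02 0.14 0.02] 16.92 12.05
518 False
[517.32 -39.61 143.94] [-3.44  1.13  6.15] [ 0.05  0.09 -0.02] 16.89 12.7
523 False
[522.28 -39.63 143.93] [-3.71  0.8   6.43] [ 0.04  0.17 -0.02] 17.48 13.27
s7b z95 [155.2  157.08 157.87] topmed 156.75 146
```

View pics/s7b.png

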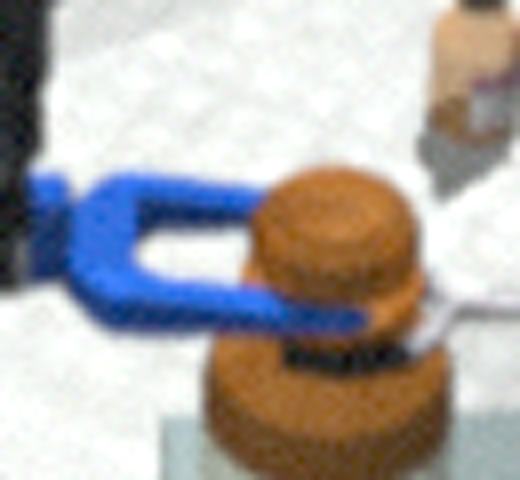

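Run:
```python
from look import *
for x in(526,529,532):
    print(x,line_to(np.array([x,-39.7,143.9]),vel=8,guard=15)); st(); look(f"s8_{x}")
```

```text
526 False
[525.06 -39.61 144.02] [-5.11  0.64  5.61] [-0.02  0.25 -0.03] 17.13 13.84
s8_526 z95 [155.33 156.94 157.68] topmed 156.62 146
529 False
[526.71 -39.54 144.03] [-7.95 -0.5   9.38] [ 0.01  0.89 -0.02] 16.86 14.42
s8_529 z95 [155.19 157.28 157.89] topmed 156.73 147
532 False
[528.46 -39.44 143.76] [-11.3   -0.27  10.95] [-0.05  1.43 -0.13] 16.56 14.99
s8_532 z95 [155.46 157.17 157.56] topmed 156.83 141
```

View pics/s8_532.png

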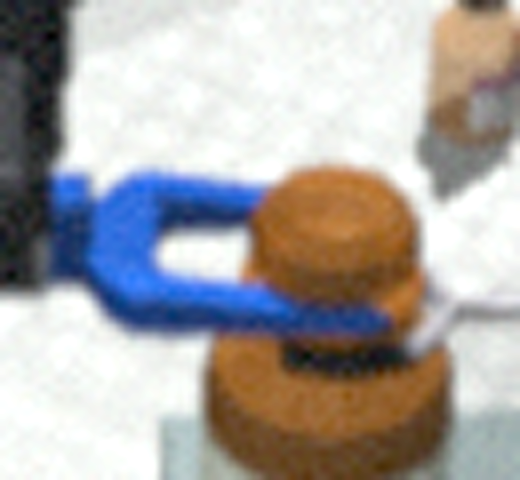

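Run:
```python
from look import *
for i in range(3):
    sleep(0.5); st()
look("s9")
```

```text
[528.47 -39.42 143.78] [-11.69  -0.58  11.54] [-0.1   1.52 -0.11] 16.89 15.54
[528.46 -39.43 143.78] [-10.78  -0.48  10.46] [-0.06  1.49 -0.08] 17.16 16.04
[528.46 -39.42 143.77] [-11.88   1.07  10.08] [-0.05  1.45 -0.06] 17.17 16.54
s9 z95 [155.18 157.55 158.09] topmed 156.44 143
```

```bash
cat >> look.py <<'E'
def shift(a,b):
    A=dict(np.load(a+".npz"));B=dict(np.load(b+".npz"))
    u,v=proj(A,(631,-40,152)).astype(int); sl=(slice(v-16,v+6),slice(u-14,u+15))
    g=[cv2.GaussianBlur(cv2.cvtColor(x["color"],cv2.COLOR_BGR2GRAY),(3,3),0).astype(np.float32) for x in(A,B)]
    w=np.eye(2,3,dtype=np.float32)
    cc,w=cv2.findTransformECC(g[0][sl],g[1][v-24:v+14,u-22:u+23]*1.0,np.float32([[1,0,8],[0,1,8]]),cv2.MOTION_TRANSLATION,(3,200,1e-6),None,1)
    mm=proj(A,(631,-40,153))[1]-proj(A,(631,-40,152))[1]
    d=w[:,2]-8; print(a,b,"shift px",d.round(3),"lift mm",(d[1]/mm).round(2),"cc",round(cc,3))
E
python3 - <<'E'
from look import *
for b in("s7b","s8_526","s8_529","s8_532","s9"): shift("s7a",b)
line_to(np.array([532,-39.7,144.9]),vel=5,guard=15); sleep(.3); st(); look("s10"); shift("s7a","s10")
E
```

```text
s7a s7b shift px [ 0.02 -0.2 ] lift mm 0.68 cc 0.993
s7a s8_526 shift px [ 0.027 -0.236] lift mm 0.8 cc 0.99
s7a s8_529 shift px [ 0.01  -0.255] lift mm 0.86 cc 0.989
s7a s8_532 shift px [ 0.028 -0.264] lift mm 0.9 cc 0.988
s7a s9 shift px [ 0.019 -0.292] lift mm 0.99 cc 0.988
[528.78 -39.42 144.14] [-8.74 -0.35  5.54] [-0.05  1.21 -0.06] 16.76 17.24
s10 z95 [155.45 157.76 158.8 ] topmed 156.57 144
s7a s10 shift px [ 0.019 -0.362] lift mm 1.23 cc 0.987
```

Run:
```python
from look import *
for x in(534.5,537):
    print(line_to(np.array([x,-39.7,144.9]),vel=6,guard=15)); sleep(.3); st(); look(f"s11_{x}"); shift("s7a",f"s11_{x}")
```

```text
False
[531.14 -39.37 144.14] [-8.29  0.24  6.09] [-0.06  1.24 -0.1 ] 16.97 18.16
s11_534.5 z95 [156.23 158.33 159.17] topmed 157.32 146
s7a s11_534.5 shift px [ 0.026 -0.439] lift mm 1.48 cc 0.987
False
[533.62 -39.34 144.16] [-7.88  0.41  7.27] [-0.07  1.25 -0.06] 16.98 19.07
s11_537 z95 [156.43 158.56 159.03] topmed 158.12 150
s7a s11_537 shift px [ 0.021 -0.544] lift mm 1.84 cc 0.985
```

View pics/s11_537.png

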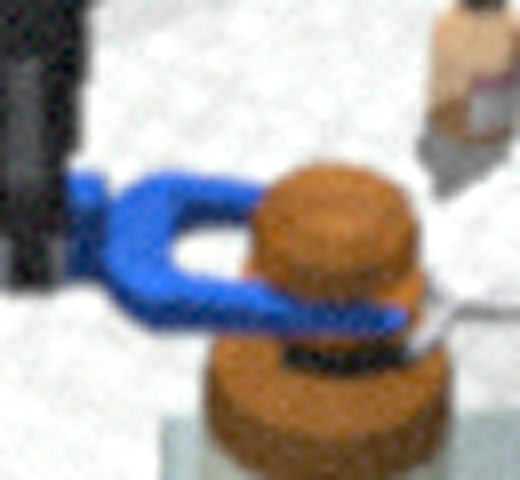

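```bash
cat >> look.py <<'E'
def shift2(a,b,lo=-18,hi=0):
    A=dict(np.load(a+".npz"));B=dict(np.load(b+".npz"))
    u,v=proj(A,(631,-40,152)).astype(int)
    g=[x["color"].astype(np.float32).mean(2) for x in(A,B)]
    T=g[0][v-26:v+10,u-22:u+23]; I=g[1][v-26:v+10,u-22:u+23]
    m=np.zeros(T.shape,np.uint8); m[26+lo:26+hi,3:-3]=255
    # mask on the input image of ECC; swap so that the template is the lifted one
    w=np.eye(2,3,dtype=np.float32)
    cc,w=cv2.findTransformECC(T,I,w,cv2.MOTION_TRANSLATION,(3,300,1e-7),m,3)
    mm=proj(A,(631,-40,153))[1]-proj(A,(631,-40,152))[1]
    return (w[1,2]/mm).round(2)
def topz(a):
    W=cloud(dict(np.load(a+".npz"))); return np.nanmean(W[(abs(W[...,0]-631)<10)&(abs(W[...,1]+38)<10)&(W[...,2]>150)&(W[...,2]<170)][:,2]).round(2)
E
python3 - <<'E'
from look import *
for b in("f2side","f6side","s7a","s7b","s8_526","s8_529","s8_532","s9","s10","s11_534.5","s11_537"): print(b,[shift2("f2side",b,lo,hi) for lo,hi in((-18,0),(-18,-6),(-14,2))],[shift2("s7a",b,lo,hi) for lo,hi in((-18,0),)],topz(b))
E
```

```text
f2side [np.float64(0.0), np.float64(-0.0), np.float64(-0.0)] [np.float64(0.25)] 156.16
f6side [np.float64(0.3), np.float64(-0.03), np.float64(1.57)] [np.float64(0.42)] 156.24
s7a [np.float64(0.08), np.float64(-0.14), np.float64(1.41)] [np.float64(0.0)] 156.31
s7b [np.float64(0.33), np.float64(-0.0), np.float64(1.89)] [np.float64(0.49)] 156.29
s8_526 [np.float64(0.33), np.float64(-0.02), np.float64(1.82)] [np.float64(0.64)] 156.2
s8_529 [np.float64(0.39), np.float64(-0.09), np.float64(1.75)] [np.float64(0.69)] 156.56
s8_532 [np.float64(0.59), np.float64(0.01), np.float64(1.74)] [np.float64(0.77)] 156.49
s9 [np.float64(0.6), np.float64(-0.03), np.float64(1.82)] [np.float64(0.88)] 156.28
s10 [np.float64(0.76), np.float64(-0.07), np.float64(1.97)] [np.float64(1.07)] 156.43
s11_534.5 [np.float64(1.02), np.float64(0.05), np.float64(2.48)] [np.float64(1.27)] 156.99
s11_537 [np.float64(1.25), np.float64(-0.06), np.float64(2.84)] [np.float64(2.05)] 157.42
```

```bash
cat >> look.py <<'E'
def edge(a):
    A=dict(np.load(a+".npz")) if isinstance(a,str) else a
    c=A["color"][...,0].astype(float) # blue channel: bench bright, amber dark
    es=[]
    for u in range(335,346):
        p=c[190:206,u]; t=(c[186:191,u].mean()+p.min())/2
        i=np.where(p<t)[0][0]
        if i>0: es.append(190+i-1+(p[i-1]-t)/(p[i-1]-p[i]))
    return np.median(es),np.mean(es)
E
python3 - <<'E'
from look import *
f=dict(np.load("s7a.npz"));print(proj(f,(631,-40,158)),f["color"][185:212,340,0])
print("px/mm",proj(f,(631,-30,159))-proj(f,(631,-30,158)))
for b in("f2side","f6side","s7a","s7b","s8_526","s8_529","s8_532","s9","s10","s11_534.5","s11_537"): print(b,np.round(edge(b),3))
E
```

```text
[339.77102392 201.10245912] [181 179 178 178 173 173 171 171 171 170 173 171 129  68  43  46  46  42
  45  41  50  50  38  30  41  29  27]
px/mm [ 0.01383789 -0.29723682]
f2side [197.745 197.819]
f6side [197.671 197.82 ]
s7a [197.761 197.815]
s7b [197.78  197.849]
s8_526 [197.716 197.815]
s8_529 [197.703 197.805]
s8_532 [197.677 197.736]
s9 [197.705 197.749]
s10 [197.621 197.707]
s11_534.5 [197.53  197.552]
s11_537 [197.356 197.413]
```

Run:
```python
from look import *
def L(n=4):
    e=[edge(grab_frame("side"))[1] for _ in range(n)]; return ((197.82-np.mean(e))/.297).round(2)
print("now",L())
for x in(540,542.5,544.2):
    print(line_to(np.array([x,-39.7,144.9]),vel=6,guard=15)); sleep(.2); st(); l=L(); print("lift",l)
    if l>2.8: break
look("s12")
```

```text
now 1.3
False
[536.59 -39.33 144.19] [-8.82 -0.52  7.11] [-0.02  1.3  -0.07] 17.24 20.18
lift 1.97
False
[539.04 -39.32 144.17] [-8.49 -0.22  7.23] [-0.05  1.33 -0.09] 16.99 21.14
lift 2.57
False
[540.73 -39.33 144.19] [-8.68  0.88  6.2 ] [-0.04  1.37 -0.05] 16.91 21.98
lift 2.8
s12 z95 [157.98 159.57 160.17] topmed 158.77 151
```

View pics/s12.png

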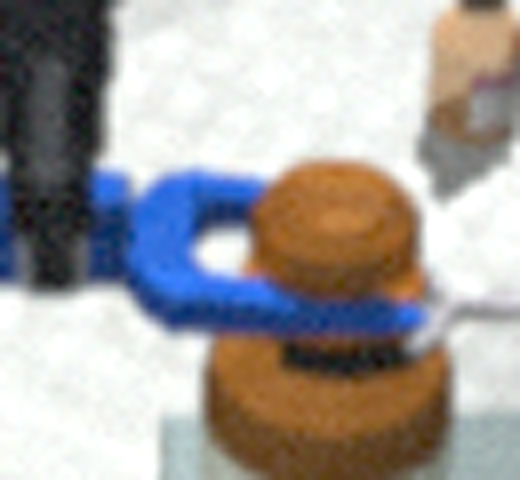

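Run:
```python
from look import *
def L(n=6):
    e=[edge(grab_frame("side"))[1] for _ in range(n)]; return ((197.82-np.mean(e))/.297).round(2)
print(line_to(np.array([545.1,-39.7,144.9]),vel=6,guard=15)); sleep(.3); st(); print("lift",L())
sleep(1.5); st(); print("lift",L()); look("s13")
f=grab_frame("side"); cv2.imwrite("pics/final.png",f["color"])
for t in("wash_bottle","beaker","dropper"): print(t,[(onz(f,d["uv"],0).round(),round(d["score"],2)) for d in landmark_of(f,t)[:2]])
```

```text
False
[541.64 -39.34 144.19] [-9.77 -0.13  6.79] [-0.    1.37 -0.07] 17.06 22.82
lift 2.82
[541.63 -39.33 144.21] [-1.034e+01 -1.000e-02  7.470e+00] [-0.02  1.33 -0.03] 16.92 24.62
lift 2.83
s13 z95 [157.96 160.41 161.01] topmed 159.21 149
wash_bottle [(array([491., 216.,  -0.]), 0.57)]
beaker [(array([ 605., -335.,    0.]), 0.78), (array([635., -46.,   0.]), 0.56)]
dropper [(array([703., 183.,   0.]), 0.83)]
```

View pics/final.png

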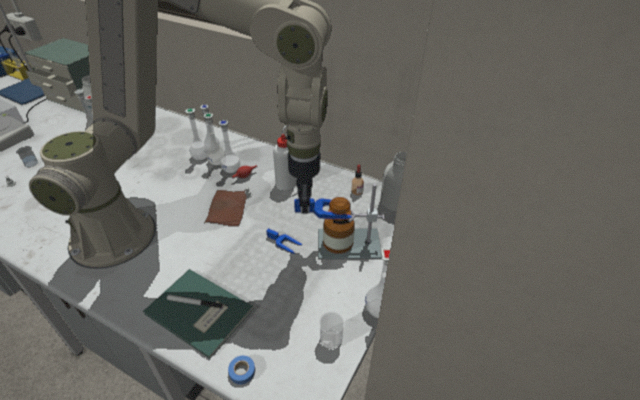

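Run:
```python
from look import *
print(topz("s13"))
line_to(np.array([545.8,-39.7,144.9]),vel=6,guard=15); sleep(.2); st()
e=[edge(grab_frame("side"))[1] for _ in range(6)]; print(((197.82-np.mean(e))/.297).round(2))
job_done()
```

```text
159.17
[542.31 -39.34 144.2 ] [-9.76 -1.1   6.9 ] [ 0.04  1.4  -0.1 ] 17.32 25.64
2.95
the job is handed in; nothing more can be done
```

I picked up the larger blue wedge by its grip, slid its prongs under the stopper's head and pushed until the stopper rose about 3 mm. The arm is still holding the wedge in place there. I handed the job in at about 26 s.

- **Lift:** the head's top edge in the side view gives 2.95 mm. Depth, read just before the last 0.7 mm of push, gives 2.9 mm. An earlier image-alignment estimate was too noisy and I dropped it.
- **Stability:** the lift stayed the same over a 1.5 s wait (2.82 then 2.83 mm), before the last small push.
- **Forces:** at the end the push was about 10 N and the downward press on the rim about 7 N. There was almost no sideways force. The gripper was still closed on the wedge, at about 17 mm opening.
- **Fit around the shank:** I saw only the near prong under the head. The far one is hidden behind it, and the arm blocks the top camera. I'm relying on the low sideways force to say the fit is right.
- **Other objects:** beaker and dropper bottle are within 2–3 mm of where they started. The wash bottle's final reading was 11–17 mm off its starting readings in y, but that was a low-score detection partly behind the arm. It is standing in the final picture and nothing went near it.

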